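Load the dressing stick into its holder at the gem cutter's bench

ROBOT

A 7-joint arm with a two-finger parallel gripper is mounted at the origin on the work surface. World frame = base frame: x ahead of the robot, y to its left, z up, the work surface at z = 0. Lengths are in m, angles in rad, forces in N, time in s.
With the tool pointing down it reaches from about 0.4 to 0.85 m from the base axis. Payload 4.5 kg.
Tool frame: the origin (TCP) lies on the centre line of the jaws, within the pads' length; the fingertips stand r.tips_ahead ahead of it and the grasp point (between the pads) is the TCP (r.tips_ahead is the distance from the TCP to the fingertips, in m); z points along the fingers, y is the direction in which the jaws open and shut (so a half turn about z gives the same grasp; the last joint's range is limited). The gripper opens to 88 mm and grips with 3 to 60 N. Pads are 18 mm wide; open, the fingers measure 123 mm over their backs; the gripper's body (75 mm by 187 mm) begins 45 mm behind the grasp point.
Start: joints at [1.167, 0.689, -0.195, 1.565, 0.157, 0.902, -0.215], TCP at [0.265, -0.566, 0.258] pointing down, gripper open.
Joint ranges: [-3.01, 3.01], [-0.46, 2.08], [-1.47, 1.51], [0.13, 2.56], [-1, 4.14], [0.04, 2.09], [-2.66, 2.66]. Speed limits (rad/s): [2.57, 2.57, 3.14, 3.14, 3.14, 3.14, 3.14].

INTERFACE

Orientations are given as a unit quaternion [x, y, z, w].
In Python, from plant import r gives the robot as it stands.
- The arm moves only by the shell command python3 -m inch 'ROWS' [FORCE]. ROWS is JSON, a list of rows, each a list of 5 numbers: the shift along the world's x, y, z in units of 25 mm (1.0 is 25 mm), then the turn about the world's z in units of 6 degrees (1.0 is 6 degrees), then the finger opening in mm, from 0 to 88.1. A call has 1 to 5 rows; each row shifts and turns the commanded pose from where the row before left it; what a row does not reach is not made up. A row lasts 1/10 s, in which the tool goes at most 50 mm and 8.59 degrees, less where a joint would pass 70% of its speed; a pose out of reach is approached as far as the arm can. A call is refused whole if a number of a shift passes 1 or a number of a turn 1, either way. A call with a gripper value outside its range is refused whole. The fingers move at their own pace and stop on an object; FORCE is the grip in N (left out, the last holds). Time passes only in rows, so rows that do not move let the fingers close. It gives the time, the measured TCP pose, the force and the opening at its end, in the units of the state.
- r.get_state(): the state, without advancing time (a new reading comes with each control period).
- r.snapshot(name): name is "scene" or "top"; returns a dict with "pixels" (400x640x3 uint8, red, green, blue), "range_z" (400x640 float32, m along the optical axis (not along the pixel's ray), 0 where there is no reading), "K" (3x3 intrinsics, pixels), "k1" (the pictures are not rectified: a ray, as slopes to the right and down, at radius r is drawn at 1 + k1 r^2 times it, then the intrinsics apply), "position" and "attitude" of the camera in the world. Camera axes: x right, y up, looking along -z (the intrinsics and any distortion apply to the point x, -y, -z); pixel columns grow to the right and rows downward; lengths in m; the calibration is good to about 2 mm. A picture is of the moment at which its call begins.
- r.finish_job(): hands the job in, once; it reports no verdict.
The state is a dict: "clock": time; "q": joint angles; "qd": joint speeds; "joint_torque": joint torques, N m; "tool_pos": TCP position; "eef_rot": TCP orientation; "contact_force": force on the tool from outside, world axes, zero at the start; "moment": the same for the moment, N m; "opening": opening from 0.0 (shut) to 1.0 (fully open).
Only numpy, scipy, OpenCV 4.12 (cv2) and the standard library are available. Lean on these libraries where they do the work, as an engineer would, in place of code of your own. Each camera call takes 0.05 s, during which the arm holds its last target. There are 200 camera calls.

TASK

Load the holder for the lap wheel: take the long, thick dressing stick, lay it in line with the mouth of the holder and slide it lengthways into the covered slot until it comes up against the hidden stop inside. Leave it there, fully home, and leave the shorter stick and the thinner stick where they lie.

Things in the scene. Friction and masses are not known exactly. Their poses are not given: they have to be found in the camera images.
- long_stick: The long, thick dressing stick: a rectangular bar of plain grey abrasive stone, 150 mm long (its y axis), 28 mm wide (x) and 36 mm high (z), about 0.3 kg, lying on the table, its length roughly along world y. Origin: centre of its underside. Both ends are alike, either may go in first.
- mouth (a point): Mid-mouth of a roofed aluminium channel on a steel base plate fixed to the table; the point is on the plate's top, 6 mm above the table. +y points out of the mouth (about world +y), z up; slot runs to -y: 38 wide, 46 high, 60 mm deep to the hidden stop. Roof top 58 mm above table. Plate, 84 mm wide, runs flat out to y=100 mm; guide cheeks, 32 high, flare from the mouth to 66 mm apart at y=21 mm.
- short_stick: A worn dressing stick of the same stone, only 85 mm long (y), 28 mm wide, 36 mm high. Origin: centre of its underside. To be left alone.
- thin_stick: A slim dressing stick of the same stone, 150 mm long (y) but only 14 mm wide and 26 mm high. Origin: centre of its underside. To be left alone.
Things that resemble listed ones, but are neither listed nor needed, are in the scene too. Leave any yellow look-alike of the long_stick alone. Leave any green look-alike of the part that bears mouth alone.

How it is judged:
By the outcome, as a careful person would: the job done as asked, in the order asked, and still so for the second after the job is handed in, with the robot touching nothing.
It also fails if it takes over 40 s, if anything falls off the work surface, if the arm or the gripper's body presses on something with over 40 N, if the wrist force passes 120 N, or if a joint passes its speed limit or range.

## Working session

There is one attempt and no reset: what is moved stays moved. The work goes in short steps, Python scripts to look and compute and a shell command to move; the robot and the scene stay as the last step left them, time stands still between calls to the robot, and variables do not carry over. Pictures are saved under pics/ and viewed, about 8 in all and at most 12, crops included, and the job is handed in when it is done.

```bash
mkdir -p pics; cat > h.py <<'E'
import numpy as np, cv2
from scipy.spatial.transform import Rotation as R
from plant import r
def snap(name,save=None):
    s=r.snapshot(name)
    if save: cv2.imwrite('pics/'+save,s['pixels'][:,:,::-1])
    return s
def cloud(s):
    K=np.array(s['K']);k=s['k1'];h,w=s['range_z'].shape
    u,v=np.meshgrid(np.arange(w),np.arange(h))
    a=(u-K[0,2])/K[0,0];b=(v-K[1,2])/K[1,1]
    x,y=a.copy(),b.copy()
    for _ in range(10):
        f=1+k*(x*x+y*y);x=a/f;y=b/f
    z=s['range_z'];P=np.stack([x*z,-y*z,-z],-1)
    A=np.array(s['attitude']);M=R.from_quat(A).as_matrix() if A.size==4 else A
    return P@M.T+np.array(s['position'])
E
python3 - <<'E'
from h import *
for n in('scene','top'):
    s=snap(n,n+'0.png');print(n,s['K'],s['k1'],s['position'],s['attitude'])
    P=cloud(s)
    np.save(n+'0.npy',P)
print(r.get_state(),r.tips_ahead)
P=np.load('top0.npy');px=s['pixels']
m=((P[...,2]>0.008)&(P[...,2]<0.1)&(s['range_z']>0)).astype(np.uint8)
n,l,st,c=cv2.connectedComponentsWithStats(m)
for i in range(1,n):
    if st[i,4]>80:
        k=l==i;q=P[k];t=q[q[:,2]>np.percentile(q[:,2],90)-.006]
        print(i,st[i],c[i].round(),np.percentile(q[:,2],90).round(3),[ (np.round(x,3)) for x in cv2.minAreaRect((t[:,:2]*1000).astype(np.float32))],px[k].mean(0).round())
E
```

```text
scene [[515.45612056   0.         319.90917113]
 [  0.         515.45612056 192.62227762]
 [  0.           0.           1.        ]] -0.1442845638945347 [ 0.96568921 -0.45113478  0.77363055] [0.30920927 0.12872752 0.35043454 0.87465107]
top [[436.24042138   0.         319.08719911]
 [  0.         436.24042138 199.54071483]
 [  0.           0.           1.        ]] -0.1007183181743417 [ 0.46050286 -0.00166373  0.9230289 ] [-0.02884172  0.01971734  0.71526672 -0.69797772]
{'clock': 0.1, 'q': array([ 1.1667932 ,  0.68993349, -0.19453155,  1.56623859,  0.15733806,
        0.90254627, -0.21509042]), 'qd': array([ 0.0004474 , -0.00146434, -0.00107733, -0.00265609,  0.00086343,
       -0.0005714 ,  0.00010643]), 'joint_torque': array([-2.67197916e-03, -5.28492987e+01, -1.27159372e+00, -1.53834933e+01,
       -5.26230270e-02,  1.94629363e-03,  2.89759794e-05]), 'tool_pos': array([ 0.26469207, -0.56557262,  0.25697008]), 'eef_rot': array([ 9.76123374e-01,  2.17215125e-01, -2.61037181e-04, -8.24364437e-04]), 'contact_force': array([-0.13449103, -0.40133162,  0.59763657]), 'moment': array([-0.
[... 1703 characters left out ...]
42)] [163. 146. 133.]
144 [ 17 189  12  10  86] [ 22. 193.] 0.025 [array([553.094, 667.357]), array([16.963, 18.186]), np.float64(41.027)] [110. 158. 192.]
242 [ 40 230  11  10  83] [ 45. 234.] 0.025 [array([462.363, 610.07 ]), array([16.385, 16.919]), np.float64(19.216)] [157.  93.  44.]
249 [182 236  73   9 505] [218. 240.] 0.028 [array([443.223, 221.846]), array([ 14.151, 149.357]), np.float64(0.403)] [176. 156. 141.]
275 [ 431  242   56   39 1330] [464. 261.] 0.06 [array([ 389.323, -284.326]), array([74.649, 57.913]), np.float64(88.264)] [33. 94. 33.]
372 [ 308  268   47   33 1070] [331. 285.] 0.046 [array([346.743, -11.595]), array([66.958, 33.781]), np.float64(74.495)] [144. 113.  71.]
```

View pics/top0.png

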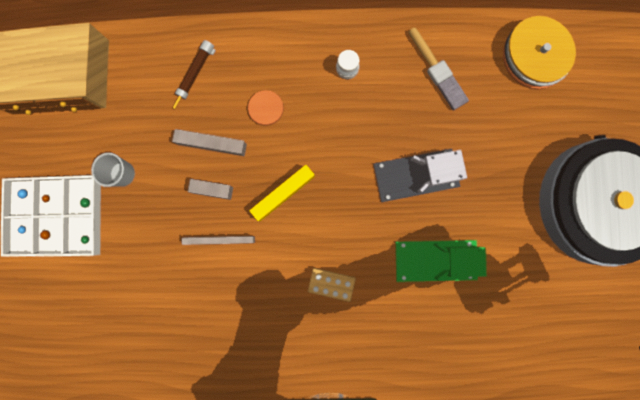

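```bash
python3 - <<'E'
from h import *
im=cv2.imread('pics/top0.png')
a=cv2.resize(im[115:255,160:290],None,fx=4,fy=4,interpolation=3)[:560]
b=cv2.resize(im[130:200,395:520],None,fx=4,fy=4,interpolation=3)
cv2.imwrite('pics/c1.png',a); 
P=np.load('top0.npy')
# holder: roof points, and plate points
Q=P[140:205,370:505].reshape(-1,3)
roof=Q[(Q[:,2]>.052)&(Q[:,2]<.066)];print('roof',cv2.minAreaRect((roof[:,:2]*1000).astype(np.float32)),roof[:,2].mean(),len(roof))
pl=Q[(Q[:,2]>.003)&(Q[:,2]<.012)];print('plate',cv2.minAreaRect((pl[:,:2]*1000).astype(np.float32)),pl[:,2].mean(),len(pl))
ch=Q[(Q[:,2]>.030)&(Q[:,2]<.046)];print('cheek',len(ch),ch[:,:2].mean(0),ch[:,2].mean())
t=Q[Q[:,2]<.003];print('table',np.median(t[:,2]))
S=P[125:160,165:255].reshape(-1,3);S=S[S[:,2]>.033];print('stick',cv2.minAreaRect((S[:,:2]*1000).astype(np.float32)),np.median(S[:,2]))
cv2.imwrite('pics/c1.png',np.vstack([cv2.resize(a,(520,560))[:320],cv2.resize(b,(520,270))]))
E
```

```text
roof ((580.3368530273438, -248.4416046142578), (58.6928825378418, 73.4914779663086), 10.142139434814453) 0.05851789862677658 1025
plate ((577.1340942382812, -244.89013671875), (290.67279052734375, 138.08465576171875), 88.5467529296875) 0.006272257857933986 2537
cheek 105 [ 0.57181798 -0.20892963] 0.037461141855193524
table 0.0003421046848083864
stick ((590.4115600585938, 139.5340576171875), (376.27984619140625, 75.27171325683594), 58.696685791015625) 0.03682094220855814
```

View pics/c1.png

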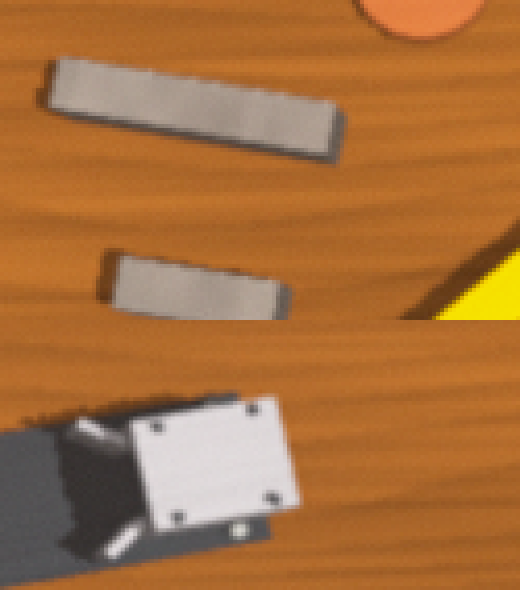

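The top view shows these candidates:
- **Long stick:** (209,142), measured 150×29 mm with its top at 38 mm.
- **Short stick:** (210,189), 85 mm long.
- **Thin stick:** (218,240), 14 mm wide.
- **Yellow look-alike:** (282,193).
- **Holder:** the grey one with its roof at (445,167) and its mouth facing image left (+y). The green look-alike is at (440,261).

The crop confirms the long, wide grey stick at (209,142) and the aluminium-roofed holder with cheeks. I'll set out now.

```bash
python3 -m inch '[[0.46,1,0,0.5,88],[0.46,1,0,0.5,88],[0.46,1,0,0.5,88],[0.46,1,0,0.5,88],[0.46,1,0,0.5,88]]'
python3 - <<'E'
from h import *
s=snap('top');P=cloud(s);px=s['pixels'].astype(int)
# plate top: dark grey, near holder
x,y,z=P[...,0],P[...,1],P[...,2]
g=(abs(px[...,0]-px[...,2])<25)
m=g&(z>.003)&(z<.012)&(x>.5)&(x<.64)&(y>-.3)&(y<-.06)
print('plate',cv2.minAreaRect((P[m][:,:2]*1000).astype(np.float32)),m.sum())
m=(z>.054)&(z<.063)&(x>.5)&(x<.66)&(y>-.31)&(y<-.16)
print('roof',cv2.minAreaRect((P[m][:,:2]*1000).astype(np.float32)))
c=np.array([.5803,-.2484]);d=np.array([-.176,.984]);n=np.array([.984,.176])
m=(z>.012)&(z<.05)&(abs((P[...,:2]-c)@n)<.05)&(abs((P[...,:2]-c)@d)<.1)
for p in P[m][::6]: print(np.round([(p[:2]-c)@n*1000,(p[:2]-c)@d*1000,p[2]*1000]),end=';')
E
```

```text
clock: 0.6
tool_pos: [0.3226, -0.4398, 0.2574]
eef_rot: [0.939, 0.344, -0.0, -0.0]
contact_force: [-0.1, -0.0, 0.8]
opening: 0.999
plate ((571.62060546875, -198.5110626220703), (82.27228546142578, 171.92848205566406), 9.814619064331055) 2060
roof ((580.432373046875, -248.6336669921875), (58.67716979980469, 73.37712097167969), 9.957924842834473)
[38. 55. 39.];[35. 57. 37.];[29. 36. 48.];[31. 49. 35.];[28. 36. 40.];[31. 52. 29.];[27. 43. 41.];[31. 51. 16.];[25. 45. 41.];[22. 35. 50.];[24. 43. 32.];[26. 46. 13.];[21. 38. 31.];[21. 38. 21.];[19. 36. 13.];[-29. -13.  46.];[-20.  36.  39.];[-29. -20.  17.];[-29.   3.  36.];[-24.  39.  40.];[-29.   8.  28.];[-26.  41.  39.];[-29.  22.  36.];[-27.  45.  37.];[-29.  33.  34.];[-28.  48.  38.];[-29.  51.  33.];[-32.  53.  39.];[-34.  54.  39.];[-35.  54.  37.];
```

```bash

python3 -m inch '[[0.48,1,-0.2,0.23,64],[0.48,1,-0.2,0.23,64],[0.48,1,-0.2,0.23,64],[0.48,1,-0.2,0.23,64],[0.48,1,-0.2,0.23,64]]'
python3 -m inch '[[0.48,1,-0.2,0.23,64],[0.48,1,-0.2,0.23,64],[0.48,1,-0.2,0.23,64],[0.48,1,-0.2,0.23,64],[0.48,1,-0.2,0.23,64]]'
python3 -m inch '[[0.48,1,-0.2,0.23,64],[0.48,1,-0.2,0.23,64],[0.48,1,-0.2,0.23,64],[0.48,1,-0.2,0.23,64],[0.48,1,-0.2,0.23,64]]'
python3 -m inch '[[0.48,1,-0.2,0.23,64],[0.48,1,-0.2,0.23,64],[0.48,1,-0.2,0.23,64],[0.48,1,-0.2,0.23,64],[0.48,1,-0.2,0.23,64]]'
python3 -m inch '[[0.48,1,-0.2,0.23,64],[0.48,1,-0.2,0.23,64],[0.48,1,-0.2,0.23,64],[0.48,1,-0.2,0.23,64],[0.48,1,-0.2,0.23,64]]'
python3 -m inch '[[0.4,1,0,0.23,64],[0.4,1,0,0.23,64],[0.4,1,0,0.23,64],[0,0,0,0,64]]'
python3 - <<'E'
from h import *
s=snap('top','a.png');S=snap('scene','b.png');P=cloud(s);p=np.array(r.get_state()['tool_pos']);a=np.degrees(R.from_quat(r.get_state()['eef_rot']).as_matrix()[:2,1]);print(p,np.degrees(np.arctan2(a[1],a[0])))
b=cv2.imread('pics/b.png');cv2.imwrite('pics/ab.png',np.vstack([cv2.imread('pics/a.png')[80:270,100:420],b[:400,:640][100:400,0:320]]) )
E
```

```text
clock: 1.15
tool_pos: [0.3827, -0.3151, 0.2324]
eef_rot: [0.917, 0.399, -0.0, -0.0]
contact_force: [-0.2, -0.3, -0.1]
opening: 0.726
clock: 1.65
tool_pos: [0.4428, -0.1902, 0.2074]
eef_rot: [0.891, 0.453, -0.0, -0.0]
contact_force: [0.5, -0.2, -1.1]
opening: 0.728
clock: 2.15
tool_pos: [0.5028, -0.0652, 0.1823]
eef_rot: [0.862, 0.506, -0.0, -0.0]
contact_force: [0.7, -0.2, 0.5]
opening: 0.725
clock: 2.65
tool_pos: [0.5628, 0.0598, 0.1572]
eef_rot: [0.83, 0.557, -0.0, -0.0]
contact_force: [-0.0, -0.4, 0.1]
opening: 0.726
clock: 3.15
tool_pos: [0.6227, 0.1847, 0.1321]
eef_rot: [0.795, 0.606, -0.0, -0.0]
contact_force: [-0.4, -0.7, 0.8]
opening: 0.726
clock: 3.55
tool_pos: [0.6523, 0.2643, 0.1323]
eef_rot: [0.772, 0.636, 0.002, -0.002]
contact_force: [-0.5, 0.4, 0.2]
opening: 0.726
[0.6520232  0.25888456 0.13202745] -11.243818389095265
```

View pics/ab.png

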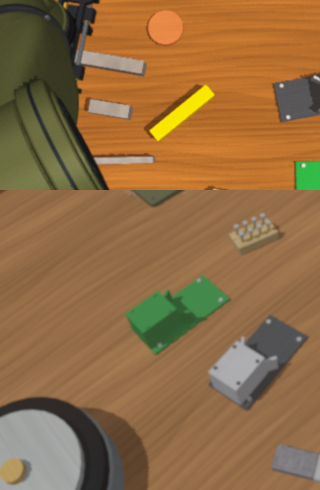

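The view shows the gripper over the far end of the long stick (about (110,63) in the crop), aligned with it. The other sticks and the holder are undisturbed. I'll descend and grip.

```bash

python3 -m inch '[[0.14,0.35,-0.9,0,64],[0,0,-0.9,0,64],[0,0,-0.9,0,64],[0,0,-0.8,0,64],[0,0,-0.5,0,64]]'
python3 -m inch '[[0,0,-0.3,0,64],[0,0,0,0,64]]'
python3 -m inch '[[0,0,0,0,20],[0,0,0,0,20],[0,0,0,0,20],[0,0,0,0,20],[0,0,0,0,20]]' 45
python3 -m inch '[[0,0,0.2,0,20],[0,0,0.4,0,20],[0,0,0.8,0,20],[0,0,1,0,20],[0,0,0.8,0,20]]'
python3 - <<'E'
from h import *
print(r.get_state()['tool_pos'])
S=snap('scene','s1.png')
E
```

```text
clock: 4.15
tool_pos: [0.6552, 0.2656, 0.0307]
eef_rot: [0.774, 0.634, -0.002, 0.0]
contact_force: [0.3, -0.6, -0.5]
opening: 0.728
clock: 4.35
tool_pos: [0.6556, 0.2671, 0.0244]
eef_rot: [0.773, 0.634, -0.001, -0.0]
contact_force: [-0.1, 0.4, 0.1]
opening: 0.728
clock: 4.85
tool_pos: [0.6556, 0.2681, 0.0257]
eef_rot: [0.773, 0.634, -0.0, -0.0]
contact_force: [0.2, -0.0, 1.7]
opening: 0.317
clock: 5.35
tool_pos: [0.6568, 0.268, 0.1082]
eef_rot: [0.773, 0.634, 0.001, 0.0]
contact_force: [0.4, -0.0, -3.5]
opening: 0.317
[0.65680897 0.26796654 0.10819655]
```

View pics/s1.png

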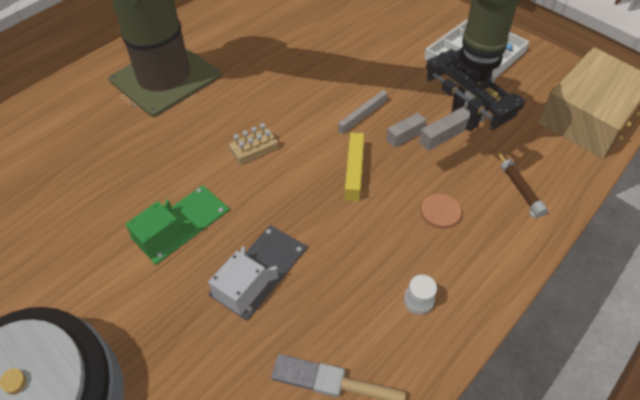

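The stick is held level at (447,127), and the rest of the scene is unchanged. Opening is 28 mm and load about 3.5 N, both as expected. Next: carry it to in front of the mouth with a +21° turn.

```bash

python3 -m inch '[[-0.3,-0.6,0,0.25,20],[-0.3,-1,0,0.25,20],[-0.3,-1,0,0.25,20],[-0.3,-1,0,0.25,20],[-0.3,-1,0,0.25,20]]'
python3 -m inch '[[-0.3,-1,0,0.25,20],[-0.3,-1,0,0.25,20],[-0.3,-1,0,0.25,20],[-0.3,-1,0,0.25,20],[-0.3,-1,0,0.25,20]]'
python3 -m inch '[[-0.3,-1,0,0.25,20],[-0.3,-1,0,0.25,20],[-0.3,-1,0,0.25,20],[-0.3,-0.8,0,0.25,20],[0,-0.5,0,0,20]]'
python3 -m inch '[[0,0,-0.5,0,20],[0,0,-0.5,0,20],[0,0,0,0,20],[0,0,0,0,20]]'
python3 - <<'E'
from h import *
st=r.get_state();p=st['tool_pos'];a=R.from_quat(st['eef_rot']).as_matrix()[:2,1];print(p,np.degrees(np.arctan2(a[1],a[0])))
t=np.radians(9.9);d=np.array([-np.sin(t),np.cos(t)]);n=np.array([d[1],-d[0]]);m=np.array([.574,-.2124])
print('grip in mouth frame',(p[:2]-m)@n,(p[:2]-m)@d)
for nm in('top','scene'):
    s=snap(nm,nm+'2.png');P=cloud(s);z=P[...,2]
    lx=(P[...,:2]-m)@n;ly=(P[...,:2]-m)@d
    k=(abs(lx)<.04)&(ly>.015)&(ly<.25)&(z>p[2]-.02)&(z<p[2]+.022)
    q=np.c_[lx[k],ly[k],z[k]]*1000
    f=q[(q[:,1]<115)&(q[:,2]>q[:,2].max()-14)]
    print(nm,len(f),f.min(0),f.max(0),cv2.minAreaRect(f[:,:2].astype(np.float32)))
    for lo in range(15,115,12):
        b=f[(f[:,1]>=lo)&(f[:,1]<lo+12)]
        if len(b)>3: print(lo,b[:,0].min().round(1),b[:,0].max().round(1),np.median(b[:,2]).round(1))
a=cv2.imread('pics/top2.png')[100:250,300:500];b=cv2.imread('pics/scene2.png')[80:330,180:480]
cv2.imwrite('pics/d.png',np.vstack([cv2.resize(a,(500,375))[:290],cv2.resize(b,(500,300))]))
E
```

```text
clock: 5.9
tool_pos: [0.6185, 0.1517, 0.1061]
eef_rot: [0.73, 0.684, 0.001, 0.0]
contact_force: [-0.4, 1.2, -3.8]
opening: 0.316
clock: 6.4
tool_pos: [0.5812, 0.0265, 0.1061]
eef_rot: [0.683, 0.73, 0.0, 0.001]
contact_force: [0.1, -0.3, -3.7]
opening: 0.318
clock: 6.9
tool_pos: [0.55, -0.0826, 0.1058]
eef_rot: [0.646, 0.764, -0.001, 0.0]
contact_force: [-0.0, -0.9, -4.0]
opening: 0.314
clock: 7.3
tool_pos: [0.551, -0.078, 0.0795]
eef_rot: [0.644, 0.765, 0.0, -0.001]
contact_force: [0.3, -0.3, -3.2]
opening: 0.314
[ 0.55097737 -0.07798658  0.07949336] 9.862622183733734
grip in mouth frame 0.0004297747057176766 0.1363701721542569Traceback (most recent call last):
  File "<stdin>", line 11, in <module>
    return umr_minimum(a, axis, None, out, keepdims, initial, where)
ValueError: zero-size array to reduction operation minimum which has no identity
```

```bash

python3 - <<'E'
from h import *
st=r.get_state();p=st['tool_pos']
t=np.radians(9.9);d=np.array([-np.sin(t),np.cos(t)]);n=np.array([d[1],-d[0]]);m=np.array([.574,-.2124])
for nm in('top','scene'):
    s=snap(nm,nm+'2.png');P=cloud(s);z=P[...,2]
    lx=(P[...,:2]-m)@n;ly=(P[...,:2]-m)@d
    k=(abs(lx)<.04)&(ly>.01)&(ly<.09)&(z>.04)&(z<.12)&(s['range_z']>0)
    q=np.c_[lx[k],ly[k],z[k]]*1000
    print(nm,len(q))
    for lo in range(10,90,10):
        b=q[(q[:,1]>=lo)&(q[:,1]<lo+10)]
        if len(b)>3: print(lo,b.min(0).round(1),b.max(0).round(1),np.median(b[:,2]).round(1))
a=cv2.imread('pics/top2.png')[100:250,300:500];b=cv2.imread('pics/scene2.png')[80:330,180:480]
cv2.imwrite('pics/d.png',np.vstack([cv2.resize(a,(500,375))[:290],cv2.resize(b,(500,300))]))
E
```

```text
top 0
scene 926
20 [-12.6  28.7  57. ] [13.9 30.  90.7] 74.4
30 [-13.7  30.   53.5] [14.3 40.  93.7] 83.2
40 [-14.5  40.   55.9] [14.3 49.9 93.2] 89.4
50 [-14.4  50.1  55.6] [14.  60.  92.9] 89.5
60 [-13.5  60.1  55.3] [13.9 70.  92.6] 89.3
70 [-15.5  70.1  56.1] [13.7 80.  93.6] 89.1
80 [-15.5  80.   56.5] [14.1 90.  94.2] 89.6
```

View pics/d.png

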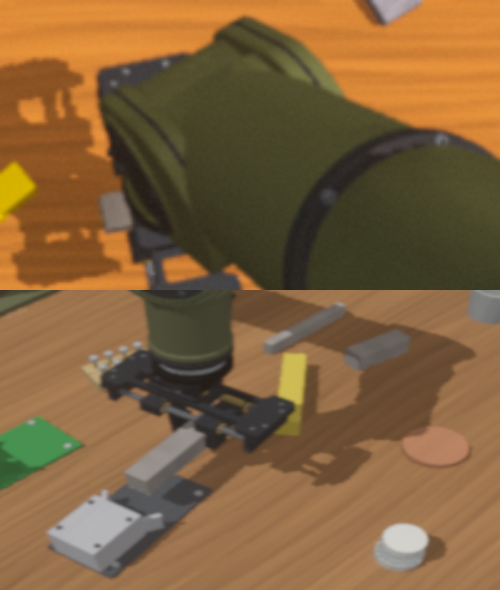

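The stick is level, centred on the slot axis (±14 mm) and its leading end is 29 mm out from the mouth. Next I'll lower it to 2 mm above the plate and slide it in.

```bash

python3 -m inch '[[0,0,-0.8,0,20],[0,0,-0.8,0,20],[0,0,-0.3,0,20],[0,0,0,0,20]]'
python3 -m inch '[[0.07,-0.39,0,0,20],[0.07,-0.39,0,0,20],[0.07,-0.39,0,0,20],[0.07,-0.39,0,0,20],[0.07,-0.39,0,0,20]]'
python3 -m inch '[[0.06,-0.39,0,0,20],[0.07,-0.39,0,0,20],[0.07,-0.39,0,0,20],[0,0,0,0,20]]'
python3 - <<'E'
from h import *
p=r.get_state()['tool_pos'];t=np.radians(9.9);d=np.array([-np.sin(t),np.cos(t)]);n=np.array([d[1],-d[0]]);m=np.array([.574,-.2124])
print((p[:2]-m)@n,(p[:2]-m)@d,p[2],r.get_state()['contact_force'])
E
```

```text
clock: 7.85
tool_pos: [0.5508, -0.0797, 0.0324]
eef_rot: [0.644, 0.765, -0.0, -0.0]
contact_force: [0.0, -0.7, -2.2]
opening: 0.314
clock: 8.35
tool_pos: [0.5599, -0.1301, 0.0329]
eef_rot: [0.645, 0.764, 0.0, 0.0]
contact_force: [0.1, 0.1, -3.7]
opening: 0.312
clock: 8.75
tool_pos: [0.5647, -0.1604, 0.0326]
eef_rot: [0.646, 0.764, -0.001, 0.001]
contact_force: [-0.1, -0.3, -3.8]
opening: 0.32
-0.00018118036066979283 0.052820973356076856 0.03260608176776867 [-0.07564858 -0.31163337 -3.82986539]
```

```bash

python3 -m inch '[[0.02,-0.1,0,0,20],[0.02,-0.1,0,0,20],[0,0,0,0,20]]'
python3 -m inch '[[0.01,-0.06,0,0,20],[0,0,0,0,20]]'
python3 -m inch '[[0.01,-0.06,0,0,20],[0,0,0,0,20]]'
```

```text
clock: 9.05
tool_pos: [0.5658, -0.1628, 0.0327]
eef_rot: [0.645, 0.765, -0.0, 0.0]
contact_force: [0.3, 0.2, -2.7]
opening: 0.315
clock: 9.25
tool_pos: [0.566, -0.1643, 0.0328]
eef_rot: [0.645, 0.765, 0.0, 0.0]
contact_force: [-0.4, 0.4, -4.0]
opening: 0.311
clock: 9.45
tool_pos: [0.5662, -0.166, 0.0327]
eef_rot: [0.645, 0.764, -0.0, 0.0]
contact_force: [-0.1, 0.7, -3.0]
opening: 0.314
```

```bash

python3 -m inch '[[0.01,-0.06,-0.03,0,20],[0,0,0,0,20]]'
python3 -m inch '[[0.01,-0.06,0,0,20],[0,0,0,0,20]]'
python3 -m inch '[[0.01,-0.06,0,0,20],[0,0,0,0,20]]'
```

```text
clock: 9.65
tool_pos: [0.5665, -0.1676, 0.0319]
eef_rot: [0.645, 0.764, -0.0, 0.0]
contact_force: [0.0, 0.3, -2.3]
opening: 0.313
clock: 9.85
tool_pos: [0.5666, -0.168, 0.0319]
eef_rot: [0.644, 0.765, 0.0, -0.0]
contact_force: [-1.0, 2.4, -3.2]
opening: 0.318
clock: 10.05
tool_pos: [0.5665, -0.1681, 0.0318]
eef_rot: [0.644, 0.765, 0.001, -0.001]
contact_force: [-2.2, 5.5, -3.6]
opening: 0.312
```

```bash

python3 -m inch '[[0.01,-0.06,0,0,20],[0,0,-0.03,0,20],[0.01,-0.06,0,0,20],[0,0,0,0,20]]'
python3 -m inch '[[0,0,0,0,44],[0,0,0,0,44],[0,0,0,0,44],[0,0,0,0,44]]'
python3 -m inch '[[0,0,0.2,0,44],[0,0,0.6,0,44],[0,0,1,0,44],[0,0,1,0,44],[0,0,0.5,0,44]]'
python3 - <<'E'
from h import *
st=r.get_state();p=st['tool_pos'];t=np.radians(9.9);d=np.array([-np.sin(t),np.cos(t)]);n=np.array([d[1],-d[0]]);m=np.array([.574,-.2124])
print(p,(p[:2]-m)@d)
s=snap('scene','e.png');P=cloud(s);z=P[...,2];lx=(P[...,:2]-m)@n;ly=(P[...,:2]-m)@d
k=(abs(lx)<.03)&(ly>.023)&(ly<.13)&(z>.015)&(z<.055)&(s['range_z']>0)
q=np.c_[lx[k],ly[k],z[k]]*1000;q2=q[q[:,2]>34];print(len(q),q2.min(0),np.percentile(q2,99,axis=0),np.median(q2[:,2]),cv2.minAreaRect(q2[:,:2].astype(np.float32)))
cv2.imwrite('pics/e2.png',cv2.resize(cv2.imread('pics/e.png')[80:330,180:480],(600,500)))
E
```

```text
clock: 10.45
tool_pos: [0.5665, -0.1682, 0.0316]
eef_rot: [0.643, 0.766, 0.002, -0.003]
contact_force: [-5.2, 10.5, 3.9]
opening: 0.317
clock: 10.85
tool_pos: [0.5678, -0.1743, 0.0315]
eef_rot: [0.645, 0.764, -0.0, 0.001]
contact_force: [0.3, 0.3, -0.6]
opening: 0.497
clock: 11.35
tool_pos: [0.5687, -0.1735, 0.1168]
eef_rot: [0.645, 0.764, 0.001, 0.002]
contact_force: [1.1, -0.1, -0.6]
opening: 0.498
[ 0.56874052 -0.17351351  0.1167833 ] 0.039211699814192404
506 [-14.42103219  23.308022    34.05884632] [14.77627392 77.4290904  44.8153864 ] 41.641334020263486 ((0.6269435882568359, 51.68001937866211), (56.927974700927734, 29.88099479675293), 89.56752014160156)
```

View pics/e2.png

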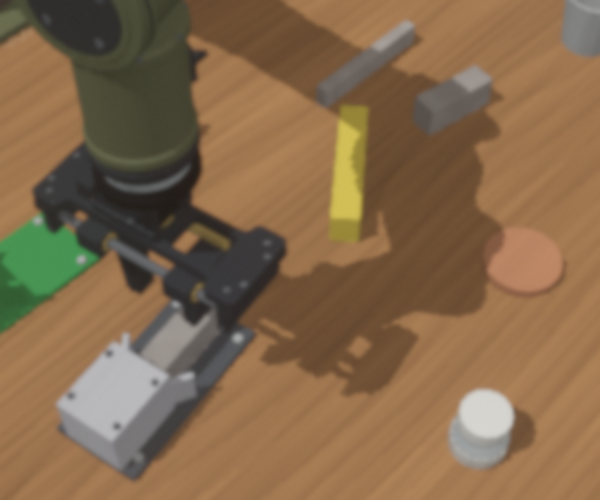

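The stick sits in the channel between the cheeks (crop ~(180,340)), but the finger hides its rear end. I'll back off to look, then nudge the rear end with closed fingers.

```bash

python3 -m inch '[[-0.13,0.74,0.3,0,44],[-0.17,0.95,0,0,20],[-0.17,0.95,0,0,0],[-0.16,0.95,0,0,0],[0,0,0,0,0]]' 20
python3 -m inch '[[0,0,0,0,0],[0,0,0,0,0]]'
cat > m.py <<'E'
from h import *
st=r.get_state();p=st['tool_pos'];t=np.radians(9.9);d=np.array([-np.sin(t),np.cos(t)]);n=np.array([d[1],-d[0]]);m=np.array([.574,-.2124])
print(p,(p[:2]-m)@n,(p[:2]-m)@d)
s=snap('scene','f.png');P=cloud(s);z=P[...,2];lx=(P[...,:2]-m)@n;ly=(P[...,:2]-m)@d
k=(abs(lx)<.03)&(ly>.023)&(ly<.12)&(z>.015)&(z<.055)&(s['range_z']>0)
q=np.c_[lx[k],ly[k],z[k]]*1000;q2=q[q[:,2]>38];print(len(q),q2.min(0),np.percentile(q2,[90,97,100],axis=0),np.median(q2[:,2]),cv2.minAreaRect(q2[:,:2].astype(np.float32)))
k=(abs(lx)<.03)&(ly>-.08)&(ly<-.005)&(z>.054)&(z<.065);print('roof y',ly[k].min(),ly[k].max(),lx[k].min(),lx[k].max())
cv2.imwrite('pics/f2.png',cv2.resize(cv2.imread('pics/f.png')[80:330,180:480],(600,500)))
E
python3 m.py
```

```text
clock: 11.9
tool_pos: [0.5505, -0.0773, 0.121]
eef_rot: [0.642, 0.767, 0.001, -0.002]
contact_force: [0.4, 0.8, 0.4]
opening: 0.166
clock: 12.1
tool_pos: [0.5514, -0.0845, 0.1209]
eef_rot: [0.645, 0.764, -0.001, -0.0]
contact_force: [0.4, -1.2, 0.1]
opening: 0.006
[ 0.55142466 -0.08453225  0.12086052] -0.0002549940338747047 0.12984507216101412
725 [-13.99345403  23.12710268  38.25364637] [[12.04732476 81.5624767  43.58288478]
 [13.62780782 85.91682503 44.20317133]
 [14.64386841 88.97533051 45.19025349]] 41.73778845629317 ((0.3336143493652344, 56.05226516723633), (65.83484649658203, 28.628461837768555), 89.96121215820312)
roof y -0.07405377226880878 -0.00510977062055557 -0.029996686901931326 0.027388748678803948
```

View pics/f2.png

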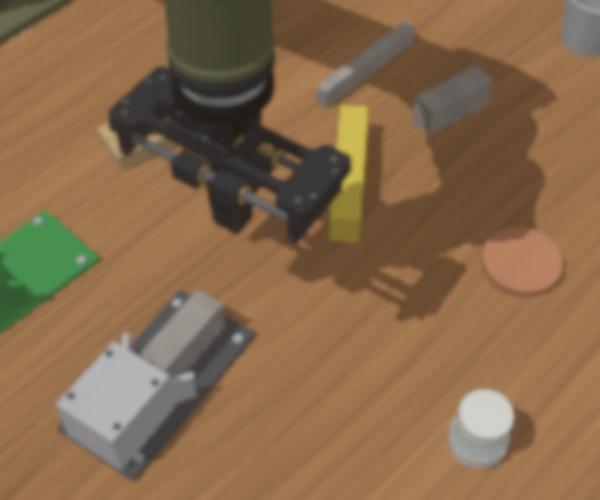

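The rear end is at 89 mm from the mouth (90 is nominal home), centred and flat. I'll confirm with one light nudge on the end face.

```bash

python3 -m inch '[[0,0,-0.9,0,0],[0,0,-0.9,0,0],[0,0,-0.9,0,0],[0,0,-0.6,0,0],[0,0,0,0,0]]'
python3 -m inch '[[0.09,-0.5,0,0,0],[0.09,-0.5,0,0,0],[0,0,0,0,0]]'
python3 -m inch '[[0.02,-0.1,0,0,0],[0.01,-0.06,0,0,0],[0,0,0,0,0]]'
python3 -m inch '[[0.01,-0.06,0,0,0],[0.01,-0.06,0,0,0],[0,0,0,0,0]]'
```

```text
clock: 12.65
tool_pos: [0.5504, -0.0847, 0.0368]
eef_rot: [0.645, 0.764, -0.001, -0.001]
contact_force: [-0.1, -0.1, 1.1]
opening: 0.006
clock: 12.95
tool_pos: [0.557, -0.1119, 0.0396]
eef_rot: [0.646, 0.763, 0.0, 0.001]
contact_force: [0.1, -1.3, 0.1]
opening: 0.002
clock: 13.25
tool_pos: [0.5571, -0.1127, 0.039]
eef_rot: [0.645, 0.764, 0.0, 0.0]
contact_force: [0.8, 0.3, 0.4]
opening: 0.006
clock: 13.55
tool_pos: [0.5572, -0.1131, 0.0389]
eef_rot: [0.644, 0.765, 0.001, -0.001]
contact_force: [-1.4, 3.7, 3.6]
opening: 0.006
```

```bash

python3 -m inch '[[0.01,-0.06,0,0,0],[0.01,-0.06,0,0,0],[0,0,0,0,0]]'
python3 -m inch '[[0.01,-0.06,0,0,0],[0.01,-0.06,0,0,0],[0,0,0,0,0]]'
```

```text
clock: 13.85
tool_pos: [0.5572, -0.1132, 0.0389]
eef_rot: [0.643, 0.766, 0.002, -0.003]
contact_force: [-3.2, 9.5, 4.8]
opening: 0.004
clock: 14.15
tool_pos: [0.5572, -0.1133, 0.0389]
eef_rot: [0.642, 0.766, 0.003, -0.004]
contact_force: [-5.2, 14.4, 7.1]
opening: 0.003
```

It doesn't move under 15 N, so it is firmly on the stop. I'll retreat and take a last check.

```bash

python3 -m inch '[[-0.05,0.3,0,0,0],[-0.1,0.6,0,0,0],[-0.05,0.3,0.5,0,0],[0,0,0.9,0,0],[0,0,0.9,0,0]]'
python3 -m inch '[[0,0,0.9,0,0],[0,0,0.5,0,0],[0,0,0,0,0],[0,0,0,0,0]]'
python3 m.py
```

```text
clock: 14.65
tool_pos: [0.5534, -0.0917, 0.0974]
eef_rot: [0.644, 0.765, -0.001, 0.0]
contact_force: [0.8, -0.5, -0.4]
opening: 0.006
clock: 15.05
tool_pos: [0.5533, -0.092, 0.1311]
eef_rot: [0.645, 0.764, -0.0, 0.0]
contact_force: [0.9, 1.0, -0.2]
opening: 0.001
[ 0.55330427 -0.09198449  0.13110706] 0.000315374202102217 0.12218064368918675
723 [-14.50578596  23.00285703  38.1692489 ] [[12.36803946 81.30175533 43.48435441]
 [13.80648873 85.91892571 44.41884908]
 [15.26173765 90.05216848 45.92155686]] 41.816657011196526 ((0.3590822219848633, 56.59014129638672), (29.153568267822266, 67.145263671875), 0.6944358348846436)
roof y -0.07455447805491329 -0.0050214814568294375 -0.0299335632815926 0.027859475721138404
```

View pics/f.png

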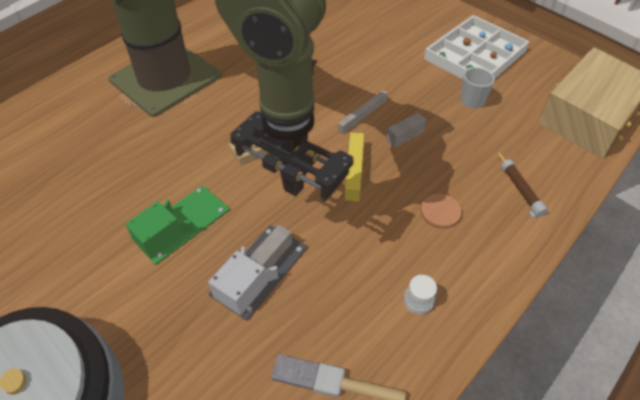

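The stick is home in the holder at (255,265). The short stick (407,130), the thin stick (363,112) and the yellow stick (355,167) are where they were, and the gripper is clear.

```bash
python3 -c "
from plant import r
print(r.finish_job())"
```

```text
the job is handed in; nothing more can be done
None
```

The long, thick stick is in the grey holder, pushed up against the hidden stop, and the job was handed in at about 15 s of the 40 s allowed. I gripped it off-centre, turned it 21° to line up with the mouth, slid it in until it met the stop, released it, and then pushed on its rear end with closed fingers.

- **Fully home:** that push reached about 15 N with no further travel. The rear end measures 89–90 mm out from the mouth, where 90 mm is fully home.
- **Lie of the stick:** it sits centred on the slot to within about 0.5 mm and in line to within about 1°. Its top is at 42 mm, so it lies flat on the plate.
- **Everything else:** in the last picture the short, thin and yellow sticks and the green holder are where they were, and the gripper is clear of everything.
- **Forces:** the largest wrist force I read was about 17 N.

No check failed or disagreed.

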